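# Stack a three-tin lunch carrier and lock its keeper arm

### The arm

A 6-joint arm with a two-finger parallel gripper is mounted at the origin on a cart in front of the work surface, level with it; the furniture and walls round the work are solid. World frame = base frame: x ahead of the robot, y to its left, z up, the work surface at z = 0. Lengths are in m, angles in rad, forces in N, time in s.
With the tool pointing down it reaches from about 0.275 to 0.975 m from the base axis. Payload 8.4 kg.
Tool frame: the origin (TCP) lies at the centre of the arm's flange, where the gripper is bolted on; the fingertips stand 190 mm ahead of it and the grasp point (between the pads) lies 171 mm ahead of it; z points along the fingers, y is the line along which they close (so a half turn about z gives the same grasp; the last joint's range is limited). The gripper opens to 92 mm and grips with 3 to 60 N. Pads are 20 mm wide; open, the fingers measure 128 mm over their backs; the gripper's body (75 mm by 189 mm) begins 69 mm behind the grasp point.
Start: joints at [1.327, 0.353, 1.633, -0, 1.155, -0.002], TCP at [0.15, 0.607, 0.405] pointing down, gripper open.
Joint ranges: [-2.63, 2.63], [-0.92, 2.1], [0.06, 2.66], [-1.3, 4.44], [0, 2.69], [-3.02, 3.02]. Speed limits (rad/s): [2.22, 2.22, 2.79, 3.14, 3.14, 3.14].

### API

Orientations are given as a unit quaternion [w, x, y, z].
In Python, from rig import env gives the robot as it stands.
- The arm moves only by the tool move_arm, never from a script. Its argument "motion" is a list that holds one entry, the list of rows, each a list of 7 numbers: the shift along the tool's x, y, z normalised to -1 to 1, where 1 is 20 mm, then the turn, a rotation vector about the tool's x, y, z normalised to -1 to 1, where 1 is 0.1 rad, then the closure, from 0 (fully open) to 1 (shut). In form: [[[tx, ty, tz, wx, wy, wz, gripper], ...]]. A call has 1 to 8 rows; each row shifts and turns the commanded pose from where the row before left it, along the tool's axes as they then stand; what a row does not reach is not made up. A row lasts 1/12 s, in which the tool goes at most 41.7 mm and 7.16 degrees, less where a joint would pass 70% of its speed; a pose out of reach is approached as far as the arm can. A call with a number of a shift or a turn outside -1 to 1 is refused whole. A call with a gripper value outside its range is refused whole. The fingers move at their own pace and stop on an object; "newtons" is the grip in N (left out, the last holds). Time passes only in rows, so rows that do not move let the fingers close. It gives the time, the measured TCP pose, the force, the opening and the grip force at its end, in the units of the state.
- env.state(): the state, without advancing time (a new reading comes with each control period).
- env.read_camera(name): name is "side" or "top" or "wrist"; returns a dict with "frame" (384x512x3 uint8, blue, green, red), "intrinsics" (3x3 intrinsics, pixels), "dist" ([k1, k2, p1, p2, k3] as OpenCV has them; the pictures are not rectified), "cam_to_world" (4x4, takes a point from camera to world coordinates); the wrist camera has in their place "hand_eye" (4x4, takes a point from camera to tool coordinates, whose origin is the TCP and whose axes are the flange's). Camera axes: x right, y up, looking along -z (the intrinsics and any distortion apply to the point x, -y, -z); pixel columns grow to the right and rows downward; lengths in m; the calibration is good to about 2 mm. A picture is of the moment at which its call begins: read the wrist's pose just before it. There is no depth.
- env.sign_off(): hands the job in; it is judged then, once.
Trained networks look in the newest picture that a camera, given by its name, has taken for a name from the list of things; names that differ only in an ending like _2 or _b are one class to them, and where a whole thing is asked for, a point or a joint stands for the part that bears it (a point fixed in the world has none). Each returns a list of dicts, best first, with "confidence" (0 to 1); they miss things now and then, are a little off and sometimes report something else, mostly with a low value. They report only what shows in the picture. A call takes as long as a camera call. They do not tell look-alikes from the thing itself.
- env.look_for(camera, label): "rect" ([left, top, width, height] in pixels, round what is visible of it).
- env.trace(camera, label): "region" (384x512 bool, what is visible of it) and "rect" ([left, top, width, height] in pixels, round what is visible of it).
The state is a dict: "time": time; "joint_pos": joint angles; "qvel": joint speeds; "joint_torque": joint torques, N m; "tcp_pos": TCP position; "ee_rot": TCP orientation; "wrist_force": force on the tool from outside, world axes, zero at the start; "ft_torque": the same for the moment, N m; "finger_gap": finger opening in m; "finger_force": force on a finger pad.
Only numpy, scipy, OpenCV 4.12 (cv2) and the standard library are available. Lean on these libraries where they do the work, as an engineer would, in place of code of your own. Each camera call takes 0.05 s, during which the arm holds its last target. There are 200 camera calls.

### The job

Put the takeaway lunch carrier together: seat the blue tin in the carrier's ring first, then the yellow tin on it, then the red tin, then the green lid, each foot properly nested in what is below. The keeper arm may be standing over the ring; if so swing it clear first, and when the lid is on swing the arm fully home over the lid. Leave the ramekin and the cream lidded tub where they are.

Things in the scene. Friction and masses are not known exactly. Their poses are not given: they have to be found in the camera images.
- blue_tin: Deep blue enamel tin: round, open at the top, 64 mm outer diameter, 3 mm wall, 47 mm tall overall. Its lowest 5 mm is a narrower 51 mm foot that drops into the 58 mm mouth of a tin or of the carrier's ring, the step above it resting on the rim. Origin: centre of the foot's underside, z up; seated 11 mm above the carrier's origin. About 0.14 kg.
- yellow_tin: Medium-deep yellow enamel tin: round, open at the top, 64 mm outer diameter, 3 mm wall, 41 mm tall overall. Its lowest 5 mm is a narrower 51 mm foot that drops into the 58 mm mouth of a tin or of the carrier's ring, the step above it resting on the rim. Origin: centre of the foot's underside, z up; seated 53 mm above the carrier's origin. About 0.14 kg.
- red_tin: Shallow red enamel tin: round, open at the top, 64 mm outer diameter, 3 mm wall, 35 mm tall overall. Its lowest 5 mm is a narrower 51 mm foot that drops into the 58 mm mouth of a tin or of the carrier's ring, the step above it resting on the rim. Origin: centre of the foot's underside, z up; seated 89 mm above the carrier's origin. About 0.14 kg.
- lid: Plain green lid: flat solid disc 64 mm in diameter, 21 mm tall overall, of which the lowest 5 mm is a 51 mm foot like the tins'. Origin: centre of the foot's underside, z up; seated 119 mm above the carrier's origin. About 0.12 kg, gripped across its edge.
- carrier: Lunch carrier, fixed: aluminium foot plate 120 x 170 x 10 mm with a black seating ring (80 mm outer, 58 mm inner diameter, top 16 mm above the table). Origin: on the ring's axis, where the stack stands, at table height; z up. A 16 mm steel post, 144 mm high, stands 85 mm from the axis along the carrier's +y (left as seen from the robot, turned up to 20 degrees either way).
- keeper (a joint): Angle of the steel keeper arm that swings level on the post: 0 = home at its stop, along the carrier's -y across the ring; grows counter-clockwise from above, via the carrier's +x (away from the robot), to 2.1. Starts anywhere from 0 to 1.9; above about 1.5 the ring is clear. Stays where left (friction 0.06 N m). Arm 18 mm wide, 144 to 152 mm above the table, 4 mm over the seated lid.
- keeper_knob (a point): Black upright round knob at the end of the keeper arm, 18 mm in diameter and 40 mm tall (152 to 192 mm above the table), 105 mm from the post's axis; this point is on its axis, 172 mm above the table. Grip it from above or push it to swing the arm; fixed to the arm, it slips round in the grip as the arm swings.
- ramekin: Off-white fluted porcelain ramekin, 68 mm in diameter, 41 mm tall, a bystander. Origin: centre of its underside.
- cream_tub: Cream-coloured lidded sauce tub, 84 mm in diameter at its white lid, 72 mm tall, a bystander. Origin: centre of its underside.
There are look-alikes about, which are no part of the job. There is more than one size of the yellow_tin; the one meant has the size given above.

How it is judged:
By the outcome, as a careful person would: the job done as asked, in the order asked, and still so for the second after the job is handed in, with the robot touching nothing.
It also fails if it takes over 136 s, if anything falls off the work surface, if the arm or the gripper's body presses on something with over 40 N, if the wrist force passes 120 N, or if a joint passes its speed limit or range.

## Working session

There is one attempt and no reset: what is moved stays moved. The work goes in short steps, Python scripts to look and compute and a tool call to move; the robot and the scene stay as the last step left them, time stands still between calls to the robot, and variables do not carry over. Pictures are saved under pics/ and viewed, at most 14 in all, crops included, and the job is handed in when it is done.

Besides the shell and the picture viewer there is one more tool, called after "Request:" in YAML: its name, and indented under it one key for each argument. move_arm: Moves the arm, as the interface text tells. Scaled input: -1 to 1 covers 20 mm each way for a shift and 0.1 rad each way for a turn. Its arguments: {"type":"object","properties":{"motion":{"type":"array","items":{"type":"array","items":{"type":"array","items":{"type":"number","minimum":-1,"maximum":1}}}},"newtons":{"type":"number"}},"required":["motion"]}

```bash
ls; mkdir -p pics
cat > h.py <<'E'
import numpy as np, cv2
from rig import env
def cam(name):
    s=env.state(); c=env.read_camera(name)
    if name=="wrist":
        T=np.eye(4); T[:3,3]=s["tcp_pos"]; w,x,y,z=s["ee_rot"]
        from scipy.spatial.transform import Rotation as R
        T[:3,:3]=R.from_quat([x,y,z,w]).as_matrix()
        c["cam_to_world"]=T@np.array(c["hand_eye"])
    return c
def ray(c,uv):
    p=cv2.undistortPoints(np.array(uv,float).reshape(-1,1,2),np.array(c["intrinsics"]),np.array(c["dist"])).reshape(-1,2)
    M=np.array(c["cam_to_world"]); d=np.c_[p[:,0],-p[:,1],-np.ones(len(p))]@M[:3,:3].T
    return M[:3,3],d
def onz(c,uv,z):
    o,d=ray(c,uv); return o+d*((z-o[2])/d[:,2])[:,None]
def proj(c,P):
    M=np.linalg.inv(np.array(c["cam_to_world"])); q=np.atleast_2d(P)@M[:3,:3].T+M[:3,3]
    q=q*[1,-1,-1]
    return cv2.projectPoints(q,np.zeros(3),np.zeros(3),np.array(c["intrinsics"]),np.array(c["dist"]))[0].reshape(-1,2)
E
python3 - <<'E'
from h import *
for n in("top","side"):
    c=cam(n); cv2.imwrite(f"pics/{n}0.png",c["frame"])
    print(n,np.round(c["cam_to_world"],3).tolist(),np.round(c["intrinsics"],1).tolist())
    for l in["blue_tin","yellow_tin","red_tin","lid","carrier","keeper_knob","ramekin","cream_tub"]:
        print(l,[(np.round(r["rect"]).tolist(),round(r["confidence"],2)) for r in env.look_for(n,l)])
print(env.state())
E
```

```text
pics
top [[-0.014, 0.997, -0.072, 0.412], [-1.0, -0.013, 0.024, 0.013], [0.023, 0.072, 0.997, 1.376], [0.0, 0.0, 0.0, 1.0]] [[450.4, 0.0, 266.4], [0.0, 450.4, 190.9], [0.0, 0.0, 1.0]]
blue_tin [([324.0, 166.0, 20.0, 22.0], 0.97)]
yellow_tin [([360.0, 200.0, 23.0, 23.0], 0.81), ([293.0, 179.0, 10.0, 10.0], 0.75)]
red_tin [([157.0, 188.0, 22.0, 21.0], 0.79)]
lid [([141.0, 156.0, 22.0, 24.0], 0.89)]
carrier [([207.0, 164.0, 73.0, 64.0], 0.84), ([142.0, 156.0, 22.0, 22.0], 0.21)]
keeper_knob []
ramekin [([300.0, 134.0, 21.0, 22.0], 0.8)]
cream_tub [([317.0, 209.0, 30.0, 31.0], 0.94)]
side [[0.995, 0.005, -0.096, 0.421], [-0.092, 0.334, -0.938, -0.987], [0.028, 0.943, 0.333, 0.494], [0.0, 0.0, 0.0, 1.0]] [[370.6, 0.0, 257.5], [0.0, 370.6, 197.1], [0.0, 0.0, 1.0]]
blue_tin [([263.0, 263.0, 25.0, 28.0], 0.67)]
yellow_tin [([220.0, 292.0, 31.0, 33.0], 0.66), ([258.0, 250.0, 17.0, 12.0], 0.61)]
red_tin [([220.0, 293.0, 33.0, 32.0], 0.56), ([235.0, 195.0, 16.0, 20.0], 0.49)]
lid [([258.0, 197.0, 15.0, 13.0], 0.55)]
carrier [([218.0, 172.0, 56.0, 78.0], 0.72)]
keeper_knob [([234.0, 172.0, 35.0, 19.0], 0.64)]
ramekin [([300.0, 248.0, 22.0, 27.0], 0.62)]
cream_tub [([198.0, 248.0, 35.0, 44.0], 0.88), ([217.0, 171.0, 55.0, 80.0], 0.65)]
{'time': 0.9, 'joint_pos': array([ 1.32658259e+00,  3.52993107e-01,  1.63340617e+00,  4.48937821e-06,
        1.15521292e+00, -2.42007586e-03]), 'qvel': array([ 0.00122516, -0.00036034,  0.00090157, -0.00165878, -0.00048248,
        0.00151583]), 'joint_torque': array([ 3.49961401e-04, -5.93735325e+01, -3.34582651e+01,  6.98201358e-02,
        1.54957885e-02,  8.33454351e-06]), 'tcp_pos': array([0.14966384, 0.60681403, 0.40468463]), 'ee_rot': array([-3.23994206e-06,  1.20603439e-01,  9.92700766e-01, -9.44455638e-06]), 'wrist_force': array([-0.1809392 , -0.39622092,  0.64516354]), 'ft_torque': array([-0.03992428, -0.00914121, -0.00235211]), 'finger_force': 0.0, 'finger_gap': 0.0917467222261935}
```

Run:
```python
import cv2
a=cv2.imread("pics/top0.png")[110:260,120:400]; cv2.imwrite("pics/a.png",cv2.resize(a,None,fx=2.85,fy=2.85,interpolation=cv2.INTER_CUBIC))
a=cv2.imread("pics/side0.png")[150:340,150:400]; cv2.imwrite("pics/b.png",cv2.resize(a,None,fx=3,fy=3,interpolation=cv2.INTER_CUBIC))
```

```text
(no output)
```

View pics/a.png

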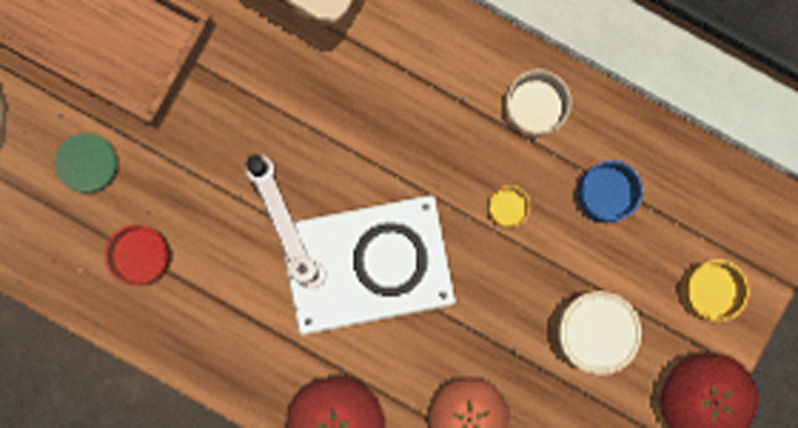

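View pics/b.png

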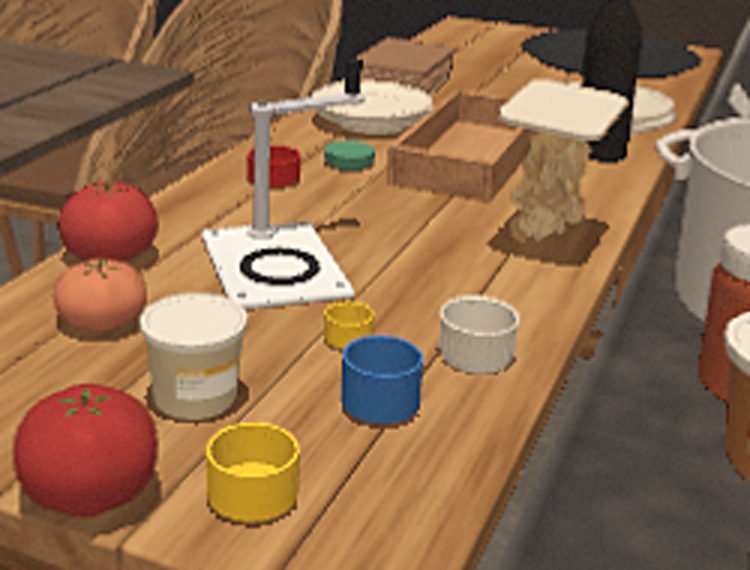

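Top view: keeper is swung out to about 1.9 rad, so the ring (390,260) is clear. The big yellow at (715,290) is the right size and the one at (508,207) is a look-alike. Blue is at (608,190), red (138,255), lid (86,162).

Run:
```python
from h import *
c=cam("top"); H={"blue_tin":.047,"yellow_tin":.041,"red_tin":.035,"lid":.021}
f=c["frame"]
for l,h in H.items():
    r=env.trace("top",l)[0]; m=r["region"]
    # project the thing's model circles for comparison: fit centre so hull of top+bottom circles matches region
    cnt=max(cv2.findContours(m.astype(np.uint8),0,1)[0],key=len)[:,0]
    ctr=m.nonzero(); cen=np.array([ctr[1].mean(),ctr[0].mean()])
    a=np.linspace(0,6.28,60)
    def model(xy):
        P=np.concatenate([np.c_[xy[0]+.032*np.cos(a),xy[1]+.032*np.sin(a),0*a+z] for z in(.005,h)])
        hu=cv2.convexHull(proj(c,P).astype(np.float32)); M=cv2.moments(hu); return np.array([M["m10"]/M["m00"],M["m01"]/M["m00"]]),M["m00"]
    xy=onz(c,cen,h)[0,:2]
    for _ in range(4):
        mc,ar=model(xy); xy=xy+onz(c,cen,h)[0,:2]-onz(c,mc,h)[0,:2]
    print(l,r["confidence"],xy.round(4),"area",m.sum(),round(ar,1))
# ring and carrier from original pixels (crop coords /2.85 +offset)
q=lambda u,v:[(u+.5)/2.85-.5+120,(v+.5)/2.85-.5+110]
print("ring",onz(c,[q(390,260)],.016)[0].round(4),"post",onz(c,[q(303,268)],.152)[0].round(4),"knob",onz(c,[q(257,163)],.192)[0].round(4))
print("screws",onz(c,[q(426,207),q(443,296),q(308,322)],.01).round(4).tolist())
w=env.read_camera("wrist");print(np.round(w["hand_eye"],3).tolist(),np.round(w["intrinsics"],0).tolist())
```

```text
blue_tin 0.82 [ 0.55   -0.2231] area 392 409.3
yellow_tin 0.67 [ 0.4445 -0.331 ] area 400 418.6
red_tin 0.89 [0.4892 0.2741] area 391 404.2
lid 0.74 [0.5882 0.3313] area 415 383.7
ring [0.4801 0.0103 0.016 ] post [0.4667 0.0935 0.152 ] knob [0.5627 0.1325 0.192 ]
screws [[0.5366, -0.0289, 0.01], [0.4413, -0.0456, 0.01], [0.4158, 0.0979, 0.01]]
[[0.0, 0.966, 0.259, 0.073], [1.0, 0.0, -0.001, 0.001], [-0.001, 0.259, -0.966, 0.02], [0.0, 0.0, 0.0, 1.0]] [[269.0, 0.0, 252.0], [0.0, 269.0, 191.0], [0.0, 0.0, 1.0]]
```

Request:
move_arm:
  motion:
    - [[0,0,0,0,0,0.972,0],[0,0,0,0,0,0.972,0],[0,0,0,0,0,0.972,0],[0,0,0,0,0,0.972,0],[0,0,0,0,0,0.972,0],[0,0,0,0,0,0.972,0]]
  newtons: 20

```text
time: 1.7
tcp_pos: [0.1496, 0.6068, 0.4047]
ee_rot: [-0.0, 0.403, 0.915, 0.0]
wrist_force: [0.5, 0.2, 1.3]
finger_gap: 0.0921
finger_force: 0.0
```

Request:
move_arm:
  motion:
    - [[0,0,0,0,0,0.972,0],[0,0,0,0,0,0.972,0],[0,0,0,0,0,0.972,0],[0,0,0,0,0,0.972,0],[0,0,0,0,0,0.972,0],[0,0,0,0,0,0.972,0]]

```text
time: 2.2
tcp_pos: [0.1497, 0.6068, 0.4047]
ee_rot: [-0.0, 0.649, 0.761, 0.0]
wrist_force: [0.2, 0.1, -0.2]
finger_gap: 0.092
finger_force: 0.0
```

Request:
move_arm:
  motion:
    - [[-1,0.3,0,0,0,0,0],[-1,0.3,0,0,0,0,0],[-1,0.3,0,0,0,0,0],[-1,0.3,0,0,0,0,0],[-1,0.3,0,0,0,0,0],[-1,0.3,0,0,0,0,0],[-1,0.3,0,0,0,0,0],[-1,0.3,0,0,0,0,0]]

```text
time: 2.87
tcp_pos: [0.2232, 0.4557, 0.4048]
ee_rot: [-0.0, 0.647, 0.762, 0.0]
wrist_force: [1.0, 0.1, 0.2]
finger_gap: 0.0917
finger_force: 0.0
```

Request:
move_arm:
  motion:
    - [[-1,0.4,0,0,0,0,0],[-1,0.4,0,0,0,0,0],[-1,0.4,0,0,0,0,0],[-1,0.4,0,0,0,0,0],[-1,0.4,0,0,0,0,0],[-1,0.4,0,0,0,0,0],[-1,0.4,0,0,0,0,0],[-1,0.4,0,0,0,0,0]]

```text
time: 3.53
tcp_pos: [0.3124, 0.3082, 0.4049]
ee_rot: [0.0, 0.647, 0.762, 0.0]
wrist_force: [-0.4, -0.5, 0.6]
finger_gap: 0.0923
finger_force: 0.0
```

Request:
move_arm:
  motion:
    - [[-1,0.4,0,0,0,0,0],[-1,0.4,0,0,0,0,0],[-1,0.4,0,0,0,0,0],[-1,0.4,0,0,0,0,0],[-1,0.4,0,0,0,0,0],[-1,0.4,0,0,0,0,0],[-1,0.4,0,0,0,0,0],[-1,0.4,0,0,0,0,0]]

```text
time: 4.2
tcp_pos: [0.4015, 0.1607, 0.4049]
ee_rot: [0.0, 0.647, 0.762, 0.0]
wrist_force: [-0.5, 0.6, 0.1]
finger_gap: 0.0918
finger_force: 0.0
```

Request:
move_arm:
  motion:
    - [[-1,0.4,0,0,0,0,0],[-1,0.4,0,0,0,0,0],[-1,0.4,0,0,0,0,0],[-1,0.4,0,0,0,0,0],[-1,0.4,0,0,0,0,0],[-1,0.4,0,0,0,0,0],[0,0,0,0,0,0,0],[0,0,0,0,0,0,0]]

```text
time: 4.87
tcp_pos: [0.4681, 0.0504, 0.4047]
ee_rot: [-0.0, 0.648, 0.762, 0.0]
wrist_force: [0.1, 0.7, 0.3]
finger_gap: 0.0918
finger_force: 0.0
```

Run:
```python
from h import *
c=cam("wrist"); cv2.imwrite("pics/w1.png",c["frame"]); np.save("w1.npy",c,allow_pickle=True)
print(env.state()["tcp_pos"],env.state()["joint_pos"])
m=[r for r in env.trace("wrist","carrier")]
print([(r["rect"],r["confidence"]) for r in m])
print(proj(c,[[.4801,.0103,.016]]))
```

```text
[0.46766184 0.05094457 0.40461773] [ 1.05222411e-01  1.09786495e-01  1.95227616e+00  3.01733055e-04
  1.07990687e+00 -5.63445262e-02]
[([211.9, 111.7, 203.2, 125.5], 0.89), ([255.8, 318.8, 41.4, 25.4], 0.35)]
[[255.8940501  202.39168494]]
```

View pics/w1.png

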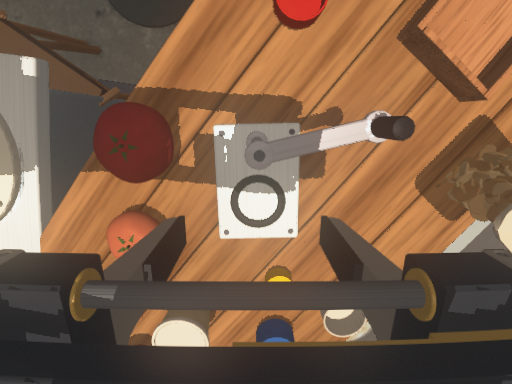

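Wrist view: the ring is at about (258,201), the post hub at (258,155) and the knob at (400,127). The fingers are at the bottom. I'll fit the ring accurately.

```bash
cat >> h.py <<'E'
def ringfit(c,xy,z=.016):
    "circle of ring from dark pixels, back-projected to z"
    u,v=proj(c,[[*xy,z]])[0]
    g=c["frame"].max(2).astype(int)
    V,U=np.mgrid[:384,:512]; 
    P=onz(c,np.c_[U.ravel(),V.ravel()],z)[:,:2]
    d=np.array(xy,float)
    for _ in range(8):
        r=np.hypot(*(P-d).T); s=(r<.048)&(g.ravel()<110); 
        Q=P[s]
        # midline circle fit (algebraic)
        A=np.c_[2*Q,np.ones(len(Q))]; x=np.linalg.lstsq(A,(Q**2).sum(1),rcond=None)[0]; d=x[:2]
    return d,np.sqrt(x[2]+d@d),s.sum()
E
python3 - <<'E'
from h import *
c=np.load("w1.npy",allow_pickle=True).item()
print("wrist",ringfit(c,[.482,.012]))
t=cam("top"); print("top",ringfit(t,[.48,.0103]))
r=ringfit(c,[.482,.012])[0]; print(proj(c,[[*r,.016]]))
W=lambda u,v,z:onz(c,[[u,v]],z)[0].round(4)
print("post",W(259,155,.158),"knob",W(402,127,.192))
print("screws",[W(*p,.01) for p in((222,133),(292,132),(227,233),(291,231))])
E
```

```text
wrist (array([0.48203984, 0.01216324]), np.float64(0.03444761627199331), np.int64(903))
top (array([ 0.48350218, -0.00676799]), np.float64(0.033814245846758254), np.int64(23))
[[257.44220427 201.37199324]]
post [0.4668 0.0955 0.158 ] knob [0.562  0.1358 0.192 ]
screws [array([0.4186, 0.0989, 0.01  ]), array([0.5128, 0.1155, 0.01  ]), array([ 0.4454, -0.0461,  0.01  ]), array([ 0.54  , -0.0276,  0.01  ])]
```

Request:
move_arm:
  motion:
    - [[-1,0.14,0.2,0,0,0,0],[-1,0.14,0.2,0,0,0,0],[-1,0.14,0.2,0,0,0,0],[-1,0.14,0.2,0,0,0,0],[-1,0.14,0.2,0,0,0,0],[-1,0.14,0.2,0,0,0,0],[-1,0.14,0.2,0,0,0,0],[-1,0.14,0.2,0,0,0,0]]

```text
time: 5.68
tcp_pos: [0.5159, -0.1032, 0.3726]
ee_rot: [-0.0, 0.647, 0.763, 0.0]
wrist_force: [0.2, -0.5, -0.2]
finger_gap: 0.0919
finger_force: 0.0
```

Request:
move_arm:
  motion:
    - [[-1,0.14,0.2,0,0,0,0],[-1,0.14,0.2,0,0,0,0],[-1,0.14,0.2,0,0,0,0],[-1,0.14,0.2,0,0,0,0],[-1,0.14,0.2,0,0,0,0],[-1,0.14,0.2,0,0,0,0],[0,0,0,0,0,0,0],[0,0,0,0,0,0,0]]

```text
time: 6.35
tcp_pos: [0.5519, -0.2186, 0.3484]
ee_rot: [-0.0, 0.647, 0.762, -0.0]
wrist_force: [-0.6, 0.7, 0.2]
finger_gap: 0.0922
finger_force: 0.0
```

```bash
cat >> h.py <<'E'
def locate(label,h,z0=0.,name="wrist",near=None):
    "centre of a standing tin from its silhouette; h = height, z0 = its base"
    c=cam(name); a=np.linspace(0,6.28,60); out=[]
    for r in env.trace(name,label):
        m=r["region"]; y,x=m.nonzero(); cen=np.array([x.mean(),y.mean()])
        def model(xy):
            P=np.concatenate([np.c_[xy[0]+q*np.cos(a),xy[1]+q*np.sin(a),0*a+z+z0] for z,q in((0,.0255),(.005,.032),(h,.032))])
            M=cv2.moments(cv2.convexHull(proj(c,P).astype(np.float32))); return np.array([M["m10"],M["m01"]])/M["m00"],M["m00"]
        xy=onz(c,cen,h+z0)[0,:2]
        for _ in range(5):
            mc,ar=model(xy); xy=xy+onz(c,cen,h+z0)[0,:2]-onz(c,mc,h+z0)[0,:2]
        print(label,round(r["confidence"],2),"xy",xy.round(4),"px",cen.round(),"area",m.sum(),round(ar),"rect",r["rect"])
        out.append(xy)
    return c,out
def goto(xy):
    s=env.state(); d=np.array(xy)-s["tcp_pos"][:2]; w,x,y,z=s["ee_rot"]
    t=np.array([2*x*y,2*y*y-1]); n=np.array([-t[1],t[0]])
    print("tcp",s["tcp_pos"].round(4),"tool x mm",(d@n*1000).round(1),"tool y mm",(d@t*1000).round(1),"force",s["wrist_force"].round(1),"gap",round(s["finger_gap"],4))
E
python3 - <<'E'
from h import *
c,o=locate("blue_tin",.047); cv2.imwrite("pics/w2.png",c["frame"]); goto(o[0])
E
```

```text
blue_tin 0.56 xy [ 0.5509 -0.2217] px [251. 190.] area 2701 2870 rect [221.6, 159.2, 58.4, 61.4]
tcp [ 0.5516 -0.2178  0.3487] tool x mm -3.8 tool y mm -1.4 force [-0.2 -0.  -0.1] gap 0.0917
```

View pics/w2.png

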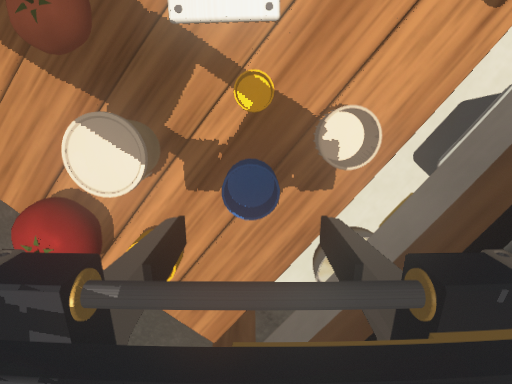

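Blue's rim is centred at (251,189), between the fingers, and they are clear of the ramekin and the yellow tin. Descending and gripping.

Request:
move_arm:
  motion:
    - [[-0.1,-0.04,0.92,0,0,0,0],[-0.09,-0.03,0.92,0,0,0,0],[0,0,0.92,0,0,0,0],[0,0,0.92,0,0,0,0],[0,0,0.92,0,0,0,0],[0,0,0.92,0,0,0,0],[0,0,0.92,0,0,0,0],[0,0,0.92,0,0,0,0]]

```text
time: 7.12
tcp_pos: [0.5511, -0.2216, 0.2012]
ee_rot: [0.0, 0.647, 0.763, 0.0]
wrist_force: [-0.4, -0.8, 0.8]
finger_gap: 0.0915
finger_force: 0.0
```

Request:
move_arm:
  motion:
    - [[0,0,0,0,0,0,0.4],[0,0,0,0,0,0,1],[0,0,0,0,0,0,1],[0,0,0,0,0,0,1],[0,0,0,0,0,0,1],[0,0,0,0,0,0,1]]
  newtons: 20

```text
time: 7.62
tcp_pos: [0.5515, -0.223, 0.2029]
ee_rot: [0.001, 0.647, 0.762, 0.0]
wrist_force: [-0.5, 1.7, 7.8]
finger_gap: 0.0636
finger_force: 20.0
```

Request:
move_arm:
  motion:
    - [[0,0,-0.5,0,0,0,1],[0,0,-0.9,0,0,0,1],[0,0,-0.9,0,0,0,1],[0,0,-0.9,0,0,0,1],[0,0,-0.9,0,0,0,1],[0,0,-0.9,0,0,0,1],[0,0,0,0,0,0,1],[0,0,0,0,0,0,1]]

```text
time: 8.28
tcp_pos: [0.5513, -0.2231, 0.3027]
ee_rot: [0.001, 0.647, 0.762, 0.0]
wrist_force: [-0.0, 0.5, -2.7]
finger_gap: 0.0633
finger_force: 20.0
```

Run:
```python
from h import *
goto([.482,.0122]); s=env.state(); print(s["finger_force"])
locate("blue_tin",.047,s["tcp_pos"][2]-.201)
```

```text
tcp [ 0.5513 -0.2231  0.3027] tool x mm 243.4 tool y mm -30.3 force [-0.   0.5 -2.7] gap 0.0633
19.99951552832499
blue_tin 0.56 xy [ 0.5512 -0.2168] px [253. 237.] area 9225 11018 rect [194.9, 182.8, 116.1, 101.3]
```

```bash
cat >> h.py <<'E'
def held(c,h,z0):
    "draw the outline a tin held dead centre would have"
    s=env.state(); x,y=s["tcp_pos"][:2]; a=np.linspace(0,6.28,90); f=c["frame"].copy()
    for z,q in((h,.032),(h,.029)):
        p=proj(c,np.c_[x+q*np.cos(a),y+q*np.sin(a),0*a+z0+z]); print(p.min(0),p.max(0))
        cv2.polylines(f,[np.round(p).astype(int)],True,(0,255,255),1)
    return f
E
python3 - <<'E'
from h import *
s=env.state(); c=cam("wrist"); cv2.imwrite("pics/w3.png",held(c,.047,s["tcp_pos"][2]-.2025))
E
```

```text
[194.50929401 201.46692913] [309.05984799 304.62492589]
[199.87494094 206.88286603] [303.69438597 300.33676714]
```

View pics/w3.png

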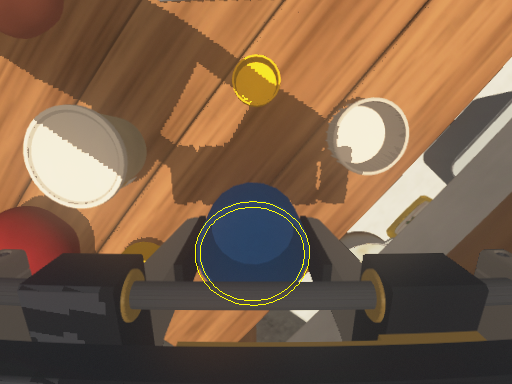

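The held tin's outline matches a centred grasp to about 1 mm. Carrying it to the ring.

Request:
move_arm:
  motion:
    - [[0.936,-0.117,0,0,0,0,1],[0.936,-0.117,0,0,0,0,1],[0.936,-0.117,0,0,0,0,1],[0.936,-0.117,0,0,0,0,1],[0.936,-0.117,0,0,0,0,1],[0.936,-0.117,0,0,0,0,1],[0.936,-0.117,0,0,0,0,1],[0.936,-0.117,0,0,0,0,1]]

```text
time: 9.1
tcp_pos: [0.5076, -0.0773, 0.3003]
ee_rot: [-0.001, 0.647, 0.762, -0.001]
wrist_force: [-0.1, 0.6, -1.3]
finger_gap: 0.0635
finger_force: 20.0
```

Request:
move_arm:
  motion:
    - [[0.936,-0.117,0,0,0,0,1],[0.936,-0.117,0,0,0,0,1],[0.936,-0.117,0,0,0,0,1],[0.936,-0.117,0,0,0,0,1],[0.936,-0.117,0,0,0,0,1],[0,0,0,0,0,0,1],[0,0,0,0,0,0,1]]

```text
time: 9.68
tcp_pos: [0.4812, 0.0128, 0.3007]
ee_rot: [-0.001, 0.647, 0.763, -0.001]
wrist_force: [-0.1, -0.1, -1.0]
finger_gap: 0.0633
finger_force: 20.0
```

Run:
```python
from h import *
goto([.482,.0122]); s=env.state(); print(s["finger_force"])
c=cam("wrist"); print(ringfit(c,[.482,.0122]))
cv2.imwrite("pics/w4.png",c["frame"])
```

```text
tcp [0.4812 0.0128 0.3007] tool x mm -0.7 tool y mm 0.7 force [-0.1 -0.1 -1. ] gap 0.0633
19.99966304982081
(array([0.48365022, 0.00293813]), np.float64(0.033361038487782435), np.int64(5023))
```

Request:
move_arm:
  motion:
    - [[-0.03,0.03,0.8,0,0,0,1],[0,0,0.8,0,0,0,1],[0,0,0.8,0,0,0,1],[0,0,0.8,0,0,0,1],[0,0,0.8,0,0,0,1],[0,0,0,0,0,0,1],[0,0,0,0,0,0,1]]

```text
time: 10.32
tcp_pos: [0.4822, 0.0111, 0.2208]
ee_rot: [-0.001, 0.648, 0.762, -0.001]
wrist_force: [-0.8, 1.0, -1.4]
finger_gap: 0.0635
finger_force: 20.0
```

Request:
move_arm:
  motion:
    - [[0,0,0.1,0,0,0,1],[0,0,0.1,0,0,0,1],[0,0,0.1,0,0,0,1],[0,0,0,0,0,0,1]]

```text
time: 10.65
tcp_pos: [0.4825, 0.0117, 0.2158]
ee_rot: [0.0, 0.647, 0.762, 0.0]
wrist_force: [0.7, 1.3, -1.1]
finger_gap: 0.0636
finger_force: 20.0
```

Run:
```python
from h import *
goto([.482,.0122])
c=cam("side"); f=c["frame"][150:290,190:320]; cv2.imwrite("pics/s5.png",cv2.resize(f,None,fx=4,fy=4,interpolation=2))
```

```text
tcp [0.4825 0.0117 0.2158] tool x mm 0.5 tool y mm -0.4 force [ 0.7  1.3 -1.1] gap 0.0636
```

View pics/s5.png

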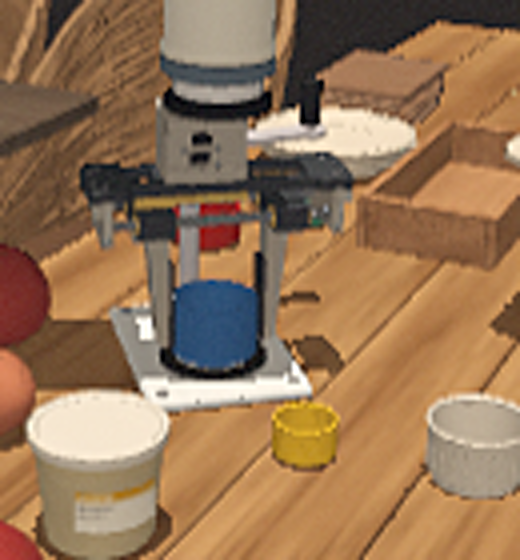

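The foot is already inside the ring with no contact force. Lowering the last few mm, then releasing.

Request:
move_arm:
  motion:
    - [[0,0,0.08,0,0,0,1],[0,0,0.08,0,0,0,1],[0,0,0.05,0,0,0,1],[0,0,0,0,0,0,1]]

```text
time: 11.03
tcp_pos: [0.4826, 0.0118, 0.2128]
ee_rot: [0.0, 0.647, 0.762, 0.0]
wrist_force: [-5.5, -0.3, 22.3]
finger_gap: 0.0633
finger_force: 20.0
```

Request:
move_arm:
  motion:
    - [[0,0,0,0,0,0,0],[0,0,0,0,0,0,0],[0,0,0,0,0,0,0],[0,0,0,0,0,0,0]]

```text
time: 11.37
tcp_pos: [0.4824, 0.0118, 0.2112]
ee_rot: [0.0, 0.647, 0.762, 0.0]
wrist_force: [-0.7, -0.1, 0.8]
finger_gap: 0.0881
finger_force: 0.0
```

Request:
move_arm:
  motion:
    - [[0,0,-0.8,0,0,0,0],[0,0,-1,0,0,0,0],[0,0,-1,0,0,0,0],[0,0,-1,0,0,0,0],[0,0,-1,0,0,0,0],[0,0,-1,0,0,0,0],[0,0,-1,0,0,0,0],[0,0,0,0,0,0,0]]

```text
time: 12.03
tcp_pos: [0.4835, 0.0118, 0.3505]
ee_rot: [0.002, 0.647, 0.762, 0.002]
wrist_force: [0.0, 0.9, 1.3]
finger_gap: 0.0919
finger_force: 0.0
```

Run:
```python
from h import *
locate("blue_tin",.047,.011); goto([.4465,-.329])
```

```text
blue_tin 0.95 xy [0.4832 0.0128] px [250. 188.] area 2944 3054 rect [220.4, 158.5, 62.3, 60.7]
tcp [0.4824 0.0118 0.3475] tool x mm -330.5 tool y mm -90.6 force [ 0.9 -0.7 -0.3] gap 0.0921
```

Request:
move_arm:
  motion:
    - [[-0.972,-0.266,0,0,0,0,0],[-0.972,-0.266,0,0,0,0,0],[-0.972,-0.266,0,0,0,0,0],[-0.972,-0.266,0,0,0,0,0],[-0.972,-0.266,0,0,0,0,0],[-0.972,-0.266,0,0,0,0,0],[-0.972,-0.266,0,0,0,0,0],[-0.972,-0.266,0,0,0,0,0]]

```text
time: 12.8
tcp_pos: [0.4648, -0.1494, 0.3456]
ee_rot: [-0.001, 0.647, 0.762, -0.0]
wrist_force: [0.3, 0.1, -0.6]
finger_gap: 0.0919
finger_force: 0.0
```

Request:
move_arm:
  motion:
    - [[-0.972,-0.266,0,0,0,0,0],[-0.972,-0.266,0,0,0,0,0],[-0.972,-0.266,0,0,0,0,0],[-0.972,-0.266,0,0,0,0,0],[-0.972,-0.266,0,0,0,0,0],[-0.972,-0.266,0,0,0,0,0],[-0.972,-0.266,0,0,0,0,0],[-0.972,-0.266,0,0,0,0,0]]

```text
time: 13.47
tcp_pos: [0.4481, -0.3097, 0.3454]
ee_rot: [-0.001, 0.647, 0.762, -0.0]
wrist_force: [0.1, 0.0, 0.2]
finger_gap: 0.0919
finger_force: 0.0
```

Request:
move_arm:
  motion:
    - [[-0.972,-0.266,0,0,0,0,0],[0,0,0,0,0,0,0],[0,0,0,0,0,0,0]]

```text
time: 13.72
tcp_pos: [0.4461, -0.3293, 0.3456]
ee_rot: [-0.001, 0.648, 0.762, -0.0]
wrist_force: [-0.4, 2.1, -0.6]
finger_gap: 0.0922
finger_force: 0.0
```

Run:
```python
from h import *
c,o=locate("yellow_tin",.041); goto(o[0]); cv2.imwrite("pics/w6.png",c["frame"])
```

```text
yellow_tin 0.89 xy [ 0.5326 -0.1326] px [370.  10.] area 997 4651 rect [347.5, 2.3, 49.8, 21.5]
yellow_tin 0.65 xy [ 0.4446 -0.3317] px [251. 189.] area 2709 2781 rect [220.0, 160.3, 60.1, 60.1]
tcp [ 0.4463 -0.3282  0.3461] tool x mm 179.1 tool y mm 116.8 force [ 0.3 -0.2  0.3] gap 0.0921
```

View pics/w6.png

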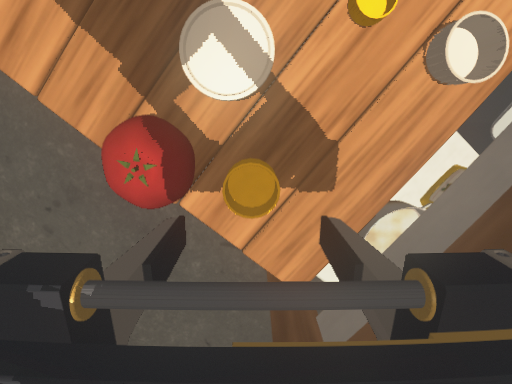

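The correct tin is at (251,188), but the tomato at (148,162) is close to the left finger's path. I'll turn the gripper by -0.5 rad for this grasp.

Request:
move_arm:
  motion:
    - [[-0.16,-0.11,0.5,0,0,0,0],[0,0,0.5,0,0,-1,0],[0,0,0.5,0,0,-1,0],[0,0,0.5,0,0,-1,0],[0,0,0.5,0,0,-1,0],[0,0,0,0,0,-1,0],[0,0,0,0,0,0,0],[0,0,0,0,0,0,0]]

```text
time: 14.48
tcp_pos: [0.4449, -0.3319, 0.2967]
ee_rot: [-0.0, 0.44, 0.898, 0.0]
wrist_force: [0.4, -0.4, -0.7]
finger_gap: 0.0919
finger_force: 0.0
```

Run:
```python
from h import *
c,o=locate("yellow_tin",.041); goto(o[0]); cv2.imwrite("pics/w7.png",c["frame"])
```

```text
yellow_tin 0.93 xy [ 0.5314 -0.1226] px [471.  76.] area 2523 6047 rect [439.4, 51.2, 60.4, 49.0]
yellow_tin 0.91 xy [ 0.4441 -0.3309] px [251. 197.] area 3817 3957 rect [214.5, 162.7, 69.3, 72.4]
tcp [ 0.4451 -0.3322  0.2973] tool x mm 112.7 tool y mm 196.7 force [-0.4  0.8  0.1] gap 0.0917
```

View pics/w7.png

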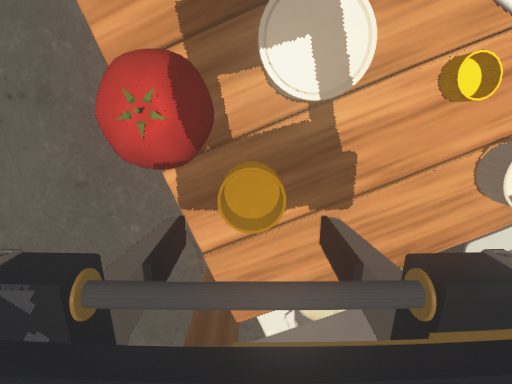

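Good clearance to the tomato now. Descending, gripping, lifting and turning back.

Request:
move_arm:
  motion:
    - [[0.05,0,0.95,0,0,0,0],[0,0,0.95,0,0,0,0],[0,0,0.95,0,0,0,0],[0,0,0.95,0,0,0,0],[0,0,0.95,0,0,0,0],[0,0,0,0,0,0,0]]

```text
time: 15.08
tcp_pos: [0.4434, -0.3308, 0.1996]
ee_rot: [-0.002, 0.44, 0.898, 0.0]
wrist_force: [-0.4, 0.6, -0.2]
finger_gap: 0.0922
finger_force: 0.0
```

Request:
move_arm:
  motion:
    - [[0,0,0,0,0,0,0.4],[0,0,0,0,0,0,1],[0,0,0,0,0,0,1],[0,0,0,0,0,0,1],[0,0,0,0,0,0,1],[0,0,0,0,0,0,1]]
  newtons: 20

```text
time: 15.58
tcp_pos: [0.4447, -0.332, 0.2034]
ee_rot: [0.001, 0.439, 0.899, -0.0]
wrist_force: [-1.5, 0.6, 7.5]
finger_gap: 0.0639
finger_force: 20.0
```

Request:
move_arm:
  motion:
    - [[0,0,-0.5,0,0,0,1],[0,0,-0.9,0,0,0,1],[0,0,-0.9,0,0,0,1],[0,0,-1,0,0,1,1],[0,0,-1,0,0,1,1],[0,0,-1,0,0,1,1],[0,0,-1,0,0,1,1],[0,0,0,0,0,1,1]]

```text
time: 16.25
tcp_pos: [0.4451, -0.3323, 0.3328]
ee_rot: [0.003, 0.649, 0.761, 0.0]
wrist_force: [1.0, -1.1, -1.3]
finger_gap: 0.0641
finger_force: 20.0
```

Run:
```python
from h import *
goto([.4832,.0128]);s=env.state(); print(s["finger_force"],s["ee_rot"]); c=cam("wrist"); cv2.imwrite("pics/w8.png",held(c,.041,s["tcp_pos"][2]-.202))
print([(r["rect"],r["confidence"]) for r in env.look_for("wrist","yellow_tin")])
x,y,z=s["tcp_pos"]; a=np.linspace(0,6.28,90); p=proj(c,np.c_[x+.032*np.cos(a),y+.032*np.sin(a),0*a+z-.202+.005]); print("step ellipse top v",p[:,1].min(),p[:,0].min(),p[:,0].max())
```

```text
tcp [ 0.4451 -0.3323  0.3328] tool x mm 334.8 tool y mm 91.7 force [ 1.  -1.1 -1.3] gap 0.0641
19.993374799378216 [2.91446627e-03 6.49278063e-01 7.60545505e-01 1.95457640e-04]
[194.54747712 196.73472025] [305.4356764  297.10334003]
[199.74919848 201.98818053] [300.2476361  292.91676149]
[([354.3, 1.1, 42.3, 14.8], 0.82), ([196.6, 183.9, 108.3, 98.5], 0.57)]
step ellipse top v 182.1019087305386 205.31701718386404 295.98285101415286
```

Request:
move_arm:
  motion:
    - [[0.983,0.268,0,0,0,0,1],[0.983,0.268,0,0,0,0,1],[0.983,0.268,0,0,0,0,1],[0.983,0.268,0,0,0,0,1],[0.983,0.268,0,0,0,0,1],[0.983,0.268,0,0,0,0,1],[0.983,0.268,0,0,0,0,1],[0.983,0.268,0,0,0,0,1]]

```text
time: 17.02
tcp_pos: [0.4607, -0.1684, 0.3278]
ee_rot: [-0.001, 0.646, 0.763, -0.0]
wrist_force: [0.0, -0.3, -1.3]
finger_gap: 0.0637
finger_force: 20.0
```

Request:
move_arm:
  motion:
    - [[0.983,0.268,0,0,0,0,1],[0.983,0.268,0,0,0,0,1],[0.983,0.268,0,0,0,0,1],[0.983,0.268,0,0,0,0,1],[0.983,0.268,0,0,0,0,1],[0.983,0.268,0,0,0,0,1],[0.983,0.268,0,0,0,0,1],[0.983,0.268,0,0,0,0,1]]

```text
time: 17.68
tcp_pos: [0.4775, -0.0064, 0.3279]
ee_rot: [-0.001, 0.646, 0.763, -0.0]
wrist_force: [0.3, -0.2, -1.5]
finger_gap: 0.0641
finger_force: 20.0
```

Request:
move_arm:
  motion:
    - [[0.983,0.268,0,0,0,0,1],[0,0,0,0,0,0,1],[0,0,0,0,0,0,1],[0,0,0,0,0,0,1]]

```text
time: 18.02
tcp_pos: [0.4798, 0.0126, 0.328]
ee_rot: [-0.0, 0.646, 0.763, -0.0]
wrist_force: [0.0, 0.1, -0.7]
finger_gap: 0.064
finger_force: 20.0
```

Run:
```python
from h import *
goto([.4826,.0122]);s=env.state(); print(s["finger_force"],s["ee_rot"])
```

```text
tcp [0.4798 0.0126 0.328 ] tool x mm -0.9 tool y mm 2.7 force [ 0.   0.1 -0.7] gap 0.064
19.99962226487696 [-3.10099140e-04  6.46398024e-01  7.63000185e-01 -4.64527979e-04]
```

Request:
move_arm:
  motion:
    - [[-0.04,0.13,0.65,0,0,0,1],[0,0,0.65,0,0,0,1],[0,0,0.65,0,0,0,1],[0,0,0.65,0,0,0,1],[0,0,0.65,0,0,0,1],[0,0,0,0,0,0,1],[0,0,0,0,0,0,1]]

```text
time: 18.6
tcp_pos: [0.4825, 0.0117, 0.2629]
ee_rot: [-0.001, 0.647, 0.762, -0.001]
wrist_force: [-0.1, -0.0, -1.8]
finger_gap: 0.064
finger_force: 20.0
```

Request:
move_arm:
  motion:
    - [[0,0,0.1,0,0,0,1],[0,0,0.1,0,0,0,1],[0,0,0,0,0,0,1],[0,0,0,0,0,0,1]]

```text
time: 18.93
tcp_pos: [0.4829, 0.0125, 0.2597]
ee_rot: [0.0, 0.647, 0.762, 0.0]
wrist_force: [-0.5, -0.3, -1.4]
finger_gap: 0.0638
finger_force: 20.0
```

Request:
move_arm:
  motion:
    - [[0,0,0.1,0,0,0,1],[0,0,0.06,0,0,0,1],[0,0,0,0,0,0,1]]

```text
time: 19.18
tcp_pos: [0.483, 0.0125, 0.2564]
ee_rot: [0.0, 0.647, 0.762, 0.0]
wrist_force: [-1.1, 0.0, 2.8]
finger_gap: 0.0639
finger_force: 20.0
```

Request:
move_arm:
  motion:
    - [[0,0,0.05,0,0,0,1],[0,0,0,0,0,0,1]]

```text
time: 19.35
tcp_pos: [0.4831, 0.0125, 0.2563]
ee_rot: [0.0, 0.647, 0.762, 0.0]
wrist_force: [-5.3, -0.3, 17.1]
finger_gap: 0.0637
finger_force: 20.0
```

Request:
move_arm:
  motion:
    - [[0,0,0,0,0,0,0],[0,0,0,0,0,0,0],[0,0,0,0,0,0,0],[0,0,0,0,0,0,0]]

```text
time: 19.68
tcp_pos: [0.4828, 0.0125, 0.255]
ee_rot: [-0.0, 0.647, 0.762, -0.0]
wrist_force: [0.0, 0.2, -0.6]
finger_gap: 0.0882
finger_force: 0.0
```

Request:
move_arm:
  motion:
    - [[0,0,-0.8,0,0,0,0],[0,0,-1,0,0,0,0],[0,0,-1,0,0,0,0],[0,0,-1,0,0,0,0],[0,0,-1,0,0,0,0],[0,0,-1,0,0,0,0],[0,0,-1,0,0,0,0],[0,0,-1,0,0,0,0]]

```text
time: 20.35
tcp_pos: [0.4827, 0.0125, 0.4119]
ee_rot: [-0.0, 0.647, 0.762, -0.0]
wrist_force: [0.5, 0.1, 0.1]
finger_gap: 0.092
finger_force: 0.0
```

Run:
```python
from h import *
locate("yellow_tin",.041,.053); goto([.49,.275])
```

```text
yellow_tin 0.97 xy [0.4836 0.0135] px [253. 183.] area 2457 2561 rect [224.6, 154.1, 56.0, 59.0]
yellow_tin 0.75 xy [ 0.5256 -0.0822] px [273. 259.] area 757 2383 rect [256.9, 242.0, 27.9, 31.9]
tcp [0.4837 0.0125 0.4138] tool x mm 258.0 tool y mm 48.7 force [ 0.7 -0.2 -1. ] gap 0.0918
```

Request:
move_arm:
  motion:
    - [[0.992,0.187,0,0,0,0,0],[0.992,0.187,0,0,0,0,0],[0.992,0.187,0,0,0,0,0],[0.992,0.187,0,0,0,0,0],[0.992,0.187,0,0,0,0,0],[0.992,0.187,0,0,0,0,0],[0.992,0.187,0,0,0,0,0],[0.992,0.187,0,0,0,0,0]]

```text
time: 21.12
tcp_pos: [0.4863, 0.1749, 0.4098]
ee_rot: [-0.0, 0.647, 0.762, -0.001]
wrist_force: [-0.0, -0.6, 0.0]
finger_gap: 0.092
finger_force: 0.0
```

Request:
move_arm:
  motion:
    - [[0.992,0.187,0,0,0,0,0],[0.992,0.187,0,0,0,0,0],[0.992,0.187,0.8,0,0,0,0],[0.992,0.187,0.8,0,0,0,0],[0.992,0.187,0.8,0,0,0,0],[0,0,0.8,0,0,0,0],[0,0,0,0,0,0,0],[0,0,0,0,0,0,0]]

```text
time: 21.78
tcp_pos: [0.4885, 0.2747, 0.3455]
ee_rot: [-0.001, 0.647, 0.762, -0.002]
wrist_force: [0.2, -0.2, 0.9]
finger_gap: 0.0917
finger_force: 0.0
```

Run:
```python
from h import *
c,o=locate("red_tin",.035); goto(o[0]); cv2.imwrite("pics/w9.png",c["frame"])
```

```text
red_tin 0.85 xy [0.4897 0.275 ] px [254. 185.] area 2583 2661 rect [225.1, 155.7, 58.0, 57.8]
tcp [0.4892 0.2745 0.3473] tool x mm 0.4 tool y mm 0.6 force [ 0.4 -1.   0.6] gap 0.0922
```

View pics/w9.png

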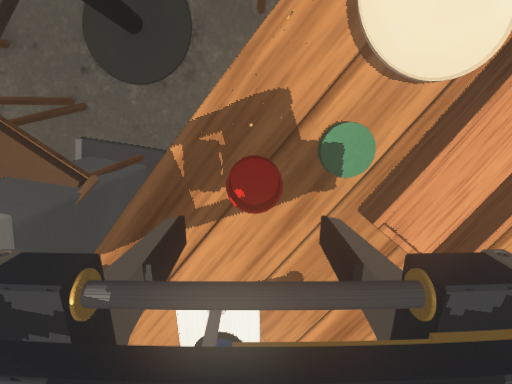

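Red is at (254,184), centred and clear of the lid at (347,149). Descending and gripping.

Request:
move_arm:
  motion:
    - [[0.02,0.03,0.92,0,0,0,0],[0,0,0.92,0,0,0,0],[0,0,0.92,0,0,0,0],[0,0,0.92,0,0,0,0],[0,0,0.92,0,0,0,0],[0,0,0.92,0,0,0,0],[0,0,0.92,0,0,0,0],[0,0,0.9,0,0,0,0]]

```text
time: 22.55
tcp_pos: [0.4903, 0.275, 0.2006]
ee_rot: [0.0, 0.648, 0.762, 0.001]
wrist_force: [-0.5, 0.3, -1.0]
finger_gap: 0.092
finger_force: 0.0
```

Request:
move_arm:
  motion:
    - [[0,0,0,0,0,0,0.4],[0,0,0,0,0,0,1],[0,0,0,0,0,0,1],[0,0,0,0,0,0,1],[0,0,0,0,0,0,1],[0,0,0,0,0,0,1]]
  newtons: 20

```text
time: 23.05
tcp_pos: [0.4901, 0.2756, 0.2017]
ee_rot: [0.0, 0.647, 0.762, 0.001]
wrist_force: [-0.8, -1.1, 8.0]
finger_gap: 0.0637
finger_force: 20.0
```

Request:
move_arm:
  motion:
    - [[0,0,-0.5,0,0,0,1],[0,0,-1,0,0,0,1],[0,0,-1,0,0,0,1],[0,0,-1,0,0,0,1],[0,0,-1,0,0,0,1],[0,0,-1,0,0,0,1],[0,0,-1,0,0,0,1],[0,0,-1,0,0,0,1]]

```text
time: 23.72
tcp_pos: [0.4893, 0.2752, 0.3522]
ee_rot: [0.0, 0.647, 0.762, 0.0]
wrist_force: [0.1, 0.9, -0.8]
finger_gap: 0.0632
finger_force: 20.0
```

Request:
move_arm:
  motion:
    - [[0,0,-1,0,0,0,1],[0,0,-1,0,0,0,1],[0,0,-1,0,0,0,1],[0,0,-1,0,0,0,1],[0,0,-0.8,0,0,0,1],[0,0,0,0,0,0,1],[0,0,0,0,0,0,1]]

```text
time: 24.3
tcp_pos: [0.4894, 0.2753, 0.4473]
ee_rot: [0.0, 0.647, 0.762, 0.001]
wrist_force: [-0.3, 0.4, -2.5]
finger_gap: 0.0633
finger_force: 20.0
```

Run:
```python
from h import *
goto([.4830,.0128]);s=env.state(); print(s["finger_force"],s["ee_rot"]); c=cam("wrist")
print([(r["rect"],r["confidence"]) for r in env.look_for("wrist","red_tin")])
x,y,z=s["tcp_pos"]; a=np.linspace(0,6.28,90); p=proj(c,np.c_[x+.032*np.cos(a),y+.032*np.sin(a),0*a+z-.2005+.005]); print("step ellipse top v",p[:,1].min(),p[:,0].min(),p[:,0].max())
```

```text
tcp [0.4894 0.2753 0.4473] tool x mm -258.0 tool y mm -48.8 force [-0.3  0.4 -2.5] gap 0.0633
19.998199925757945 [3.78451286e-04 6.47324249e-01 7.62213977e-01 1.01344209e-03]
[([199.9, 184.4, 104.3, 94.8], 0.79), ([303.3, 125.8, 37.9, 35.9], 0.48)]
step ellipse top v 183.95403914333062 205.61085282198735 296.84089217774346
```

Request:
move_arm:
  motion:
    - [[-0.992,-0.188,0,0,0,0,1],[-0.992,-0.188,0,0,0,0,1],[-0.992,-0.188,0,0,0,0,1],[-0.992,-0.188,0,0,0,0,1],[-0.992,-0.188,0,0,0,0,1],[-0.992,-0.188,0,0,0,0,1],[-0.992,-0.188,0,0,0,0,1],[-0.992,-0.188,0,0,0,0,1]]

```text
time: 25.07
tcp_pos: [0.485, 0.1129, 0.4448]
ee_rot: [-0.001, 0.647, 0.762, -0.001]
wrist_force: [0.4, -0.3, -2.6]
finger_gap: 0.0634
finger_force: 20.0
```

Request:
move_arm:
  motion:
    - [[-0.992,-0.188,0,0,0,0,1],[-0.992,-0.188,0,0,0,0,1],[-0.992,-0.188,0,0,0,0,1],[-0.992,-0.188,0,0,0,0,1],[-0.992,-0.188,0,0,0,0,1],[0,0,0,0,0,0,1],[0,0,0,0,0,0,1]]

```text
time: 25.65
tcp_pos: [0.4827, 0.0123, 0.4452]
ee_rot: [-0.001, 0.648, 0.762, -0.001]
wrist_force: [-0.4, -0.3, -1.8]
finger_gap: 0.0633
finger_force: 20.0
```

Request:
move_arm:
  motion:
    - [[0,0,0.9,0,0,0,1],[0,0,0.9,0,0,0,1],[0,0,0.9,0,0,0,1],[0,0,0.9,0,0,0,1],[0,0,0.9,0,0,0,1],[0,0,0.9,0,0,0,1],[0,0,0.9,0,0,0,1],[0,0,0,0,0,0,1]]

```text
time: 26.32
tcp_pos: [0.4816, 0.0138, 0.3169]
ee_rot: [-0.002, 0.647, 0.762, -0.002]
wrist_force: [-0.3, 0.0, -1.7]
finger_gap: 0.0636
finger_force: 20.0
```

Run:
```python
from h import *
goto([.4830,.0128]);s=env.state(); print(s["finger_force"],s["ee_rot"])
```

```text
tcp [0.4816 0.0138 0.3169] tool x mm -1.2 tool y mm 1.2 force [-0.3  0.  -1.7] gap 0.0636
19.998305370099843 [-0.00235428  0.64705962  0.76243331 -0.00193713]
```

Request:
move_arm:
  motion:
    - [[-0.03,0.04,0.4,0,0,0,1],[0,0,0.4,0,0,0,1],[0,0,0.2,0,0,0,1],[0,0,0,0,0,0,1],[0,0,0,0,0,0,1]]

```text
time: 26.73
tcp_pos: [0.4841, 0.0125, 0.3005]
ee_rot: [0.0, 0.647, 0.762, 0.0]
wrist_force: [-0.7, -0.7, -1.6]
finger_gap: 0.0632
finger_force: 20.0
```

Request:
move_arm:
  motion:
    - [[0,0,0.1,0,0,0,1],[0,0,0.1,0,0,0,1],[0,0,0,0,0,0,1],[0,0,0,0,0,0,1]]

```text
time: 27.07
tcp_pos: [0.484, 0.0125, 0.2963]
ee_rot: [0.0, 0.647, 0.762, 0.0]
wrist_force: [0.2, -0.6, -1.7]
finger_gap: 0.063
finger_force: 20.0
```

Request:
move_arm:
  motion:
    - [[0,0,0.1,0,0,0,1],[0,0,0.1,0,0,0,1],[0,0,0,0,0,0,1],[0,0,0,0,0,0,1]]

```text
time: 27.4
tcp_pos: [0.4839, 0.0125, 0.2921]
ee_rot: [-0.0, 0.647, 0.762, -0.0]
wrist_force: [-0.5, -0.0, -1.2]
finger_gap: 0.0633
finger_force: 20.0
```

Request:
move_arm:
  motion:
    - [[0,0,0.06,0,0,0,1],[0,0,0.03,0,0,0,1],[0,0,0,0,0,0,1]]

```text
time: 27.65
tcp_pos: [0.4841, 0.0125, 0.2908]
ee_rot: [0.0, 0.647, 0.762, 0.0]
wrist_force: [-1.0, 0.1, 2.7]
finger_gap: 0.0634
finger_force: 20.0
```

Request:
move_arm:
  motion:
    - [[0,0,0.01,0,0,0,0],[0,0,0,0,0,0,0],[0,0,0,0,0,0,0],[0,0,0,0,0,0,0]]

```text
time: 27.98
tcp_pos: [0.484, 0.0125, 0.2903]
ee_rot: [0.0, 0.647, 0.762, 0.0]
wrist_force: [0.3, 0.3, -0.4]
finger_gap: 0.088
finger_force: 0.0
```

Request:
move_arm:
  motion:
    - [[0,0,-0.8,0,0,0,0],[0,0,-1,0,0,0,0],[0,0,-1,0,0,0,0],[0,0,-1,0,0,0,0],[0,0,-1,0,0,0,0],[0,0,-1,0,0,0,0],[0,0,-1,0,0,0,0],[0,0,0,0,0,0,0]]

```text
time: 28.65
tcp_pos: [0.485, 0.0125, 0.4299]
ee_rot: [0.002, 0.647, 0.762, 0.002]
wrist_force: [0.6, -0.2, 0.9]
finger_gap: 0.0918
finger_force: 0.0
```

Run:
```python
from h import *
locate("red_tin",.035,.089); goto([.589,.332])
```

```text
red_tin 0.89 xy [0.4846 0.0121] px [250. 187.] area 2680 2739 rect [223.6, 157.1, 53.8, 55.4]
tcp [0.484  0.0125 0.4266] tool x mm 298.3 tool y mm 155.3 force [-0.7  0.  -0.7] gap 0.0918
```

Request:
move_arm:
  motion:
    - [[0.932,0.485,0,0,0,0,0],[0.932,0.485,0,0,0,0,0],[0.932,0.485,0,0,0,0,0],[0.932,0.485,0,0,0,0,0],[0.932,0.485,0,0,0,0,0],[0.932,0.485,0,0,0,0,0],[0.932,0.485,0,0,0,0,0],[0.932,0.485,0,0,0,0,0]]

```text
time: 29.42
tcp_pos: [0.5363, 0.1732, 0.4244]
ee_rot: [-0.001, 0.647, 0.762, -0.001]
wrist_force: [-0.0, -0.4, -0.1]
finger_gap: 0.0917
finger_force: 0.0
```

Request:
move_arm:
  motion:
    - [[0.932,0.485,0,0,0,0,0],[0.932,0.485,0,0,0,0,0],[0.932,0.485,0,0,0,0,0],[0.932,0.485,0,0,0,0,0],[0.932,0.485,0,0,0,0,0],[0.932,0.485,0,0,0,0,0],[0.932,0.485,0,0,0,0,0],[0.932,0.485,0,0,0,0,0]]

```text
time: 30.08
tcp_pos: [0.5888, 0.3328, 0.424]
ee_rot: [-0.0, 0.647, 0.762, -0.001]
wrist_force: [-0.1, -0.6, -0.2]
finger_gap: 0.0918
finger_force: 0.0
```

Request:
move_arm:
  motion:
    - [[0,0,0.8,0,0,0,0],[0,0,0.8,0,0,0,0],[0,0,0.8,0,0,0,0],[0,0,0.8,0,0,0,0],[0,0,0,0,0,0,0],[0,0,0,0,0,0,0]]

```text
time: 30.58
tcp_pos: [0.5884, 0.3316, 0.3601]
ee_rot: [-0.001, 0.647, 0.762, -0.002]
wrist_force: [-0.1, -0.3, 0.7]
finger_gap: 0.0921
finger_force: 0.0
```

Run:
```python
from h import *
c,o=locate("lid",.021); goto(o[0]); cv2.imwrite("pics/w10.png",c["frame"])
```

```text
lid 0.71 xy [0.5883 0.3313] px [253. 181.] area 2078 2181 rect [226.8, 157.0, 49.2, 46.7]
tcp [0.589  0.332  0.3625] tool x mm -0.6 tool y mm -0.8 force [0.3 0.5 0.7] gap 0.0918
```

View pics/w10.png

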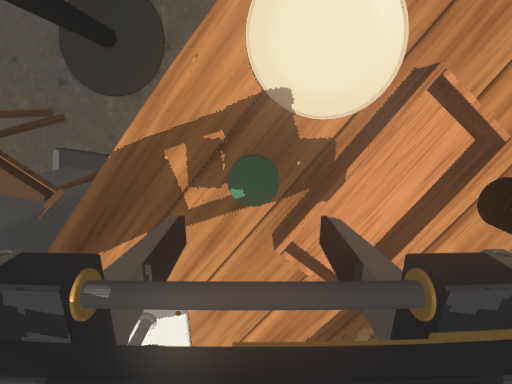

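Lid is at (253,181). The right finger clears the tray edge by about 20 mm. Descending to grip it.

Request:
move_arm:
  motion:
    - [[-0.02,-0.02,0.93,0,0,0,0],[0,0,0.93,0,0,0,0],[0,0,0.93,0,0,0,0],[0,0,0.93,0,0,0,0],[0,0,0.93,0,0,0,0],[0,0,0.93,0,0,0,0],[0,0,0.93,0,0,0,0],[0,0,0.93,0,0,0,0]]

```text
time: 31.35
tcp_pos: [0.5891, 0.3317, 0.2139]
ee_rot: [0.0, 0.647, 0.762, 0.001]
wrist_force: [-0.3, -0.2, 1.1]
finger_gap: 0.0916
finger_force: 0.0
```

Request:
move_arm:
  motion:
    - [[0,0,0.5,0,0,0,0],[0,0,0.2,0,0,0,0],[0,0,0,0,0,0,0],[0,0,0,0,0,0,0]]

```text
time: 31.68
tcp_pos: [0.589, 0.3317, 0.2005]
ee_rot: [0.0, 0.647, 0.762, 0.001]
wrist_force: [0.6, 0.0, -0.1]
finger_gap: 0.0919
finger_force: 0.0
```

Request:
move_arm:
  motion:
    - [[0,0,0.12,0,0,0,0],[0,0,0,0,0,0,0.4],[0,0,0,0,0,0,1],[0,0,0,0,0,0,1],[0,0,0,0,0,0,1],[0,0,0,0,0,0,1],[0,0,0,0,0,0,1],[0,0,0,0,0,0,1]]
  newtons: 25

```text
time: 32.35
tcp_pos: [0.5886, 0.3315, 0.1973]
ee_rot: [0.0, 0.647, 0.762, 0.0]
wrist_force: [-1.4, -0.4, 2.6]
finger_gap: 0.063
finger_force: 25.0
```

Request:
move_arm:
  motion:
    - [[0,0,-0.5,0,0,0,1],[0,0,-1,0,0,0,1],[0,0,-1,0,0,0,1],[0,0,-1,0,0,0,1],[0,0,-1,0,0,0,1],[0,0,-1,0,0,0,1],[0,0,-1,0,0,0,1],[0,0,-1,0,0,0,1]]

```text
time: 33.02
tcp_pos: [0.5883, 0.3313, 0.3485]
ee_rot: [-0.0, 0.647, 0.762, -0.0]
wrist_force: [0.3, 0.4, -1.4]
finger_gap: 0.0628
finger_force: 25.0
```

Request:
move_arm:
  motion:
    - [[0,0,-1,0,0,0,1],[0,0,-1,0,0,0,1],[0,0,-1,0,0,0,1],[0,0,-1,0,0,0,1],[0,0,-1,0,0,0,1],[0,0,0,0,0,0,1],[0,0,0,0,0,0,1]]

```text
time: 33.6
tcp_pos: [0.5885, 0.3315, 0.4481]
ee_rot: [0.0, 0.647, 0.762, 0.001]
wrist_force: [0.2, 0.6, -1.7]
finger_gap: 0.0628
finger_force: 25.0
```

Run:
```python
from h import *
goto([.4841,.0125]);s=env.state(); print(s["finger_force"],s["ee_rot"]); c=cam("wrist")
print([(r["rect"],r["confidence"]) for r in env.look_for("wrist","lid")])
x,y,z=s["tcp_pos"]; a=np.linspace(0,6.28,90); p=proj(c,np.c_[x+.032*np.cos(a),y+.032*np.sin(a),0*a+z-.198+.005]); print("step ellipse top v",p[:,1].min(),p[:,0].min(),p[:,0].max())
```

```text
tcp [0.5885 0.3315 0.4481] tool x mm -297.8 tool y mm -154.7 force [ 0.2  0.6 -1.7] gap 0.0628
24.999723890796304 [3.86133768e-04 6.47338019e-01 7.62202274e-01 1.01672935e-03]
[]
step ellipse top v 184.83027433775882 205.0108490616439 297.4188941552666
```

Request:
move_arm:
  motion:
    - [[-0.931,-0.484,0,0,0,0,1],[-0.931,-0.484,0,0,0,0,1],[-0.931,-0.484,0,0,0,0,1],[-0.931,-0.484,0,0,0,0,1],[-0.931,-0.484,0,0,0,0,1],[-0.931,-0.484,0,0,0,0,1],[-0.931,-0.484,0,0,0,0,1],[-0.931,-0.484,0,0,0,0,1]]

```text
time: 34.37
tcp_pos: [0.5354, 0.1709, 0.4453]
ee_rot: [-0.001, 0.647, 0.762, -0.001]
wrist_force: [0.6, -0.3, -0.7]
finger_gap: 0.0633
finger_force: 25.0
```

Request:
move_arm:
  motion:
    - [[-0.931,-0.484,0,0,0,0,1],[-0.931,-0.484,0,0,0,0,1],[-0.931,-0.484,0,0,0,0,1],[-0.931,-0.484,0,0,0,0,1],[-0.931,-0.484,0,0,0,0,1],[-0.931,-0.484,0,0,0,0,1],[-0.931,-0.484,0,0,0,0,1],[-0.931,-0.484,0,0,0,0,1]]

```text
time: 35.03
tcp_pos: [0.483, 0.0115, 0.4455]
ee_rot: [-0.001, 0.647, 0.762, -0.001]
wrist_force: [0.8, 0.6, -0.5]
finger_gap: 0.0629
finger_force: 25.0
```

Request:
move_arm:
  motion:
    - [[0,0,0,0,0,0,1],[0,0,0.8,0,0,0,1],[0,0,0.8,0,0,0,1],[0,0,0.8,0,0,0,1],[0,0,0.8,0,0,0,1],[0,0,0.8,0,0,0,1],[0,0,0.8,0,0,0,1],[0,0,0.5,0,0,0,1]]

```text
time: 35.7
tcp_pos: [0.4831, 0.0128, 0.3385]
ee_rot: [-0.001, 0.647, 0.762, -0.001]
wrist_force: [-1.1, 0.5, -0.4]
finger_gap: 0.0631
finger_force: 25.0
```

Request:
move_arm:
  motion:
    - [[0,0,0,0,0,0,1],[0,0,0,0,0,0,1]]

```text
time: 35.87
tcp_pos: [0.4838, 0.0126, 0.3404]
ee_rot: [-0.001, 0.647, 0.762, -0.001]
wrist_force: [-0.1, 1.1, -1.6]
finger_gap: 0.0629
finger_force: 25.0
```

Run:
```python
from h import *
goto([.4841,.0125]);s=env.state(); print(s["finger_force"],s["ee_rot"])
c=cam("side"); f=c["frame"][130:290,190:320]; cv2.imwrite("pics/s11.png",cv2.resize(f,None,fx=3.7,fy=3.7,interpolation=2))
```

```text
tcp [0.4838 0.0126 0.3404] tool x mm -0.2 tool y mm 0.3 force [-0.1  1.1 -1.6] gap 0.0629
24.99976278282702 [-7.40250965e-04  6.47292265e-01  7.62241309e-01 -6.02572980e-04]
```

View pics/s11.png

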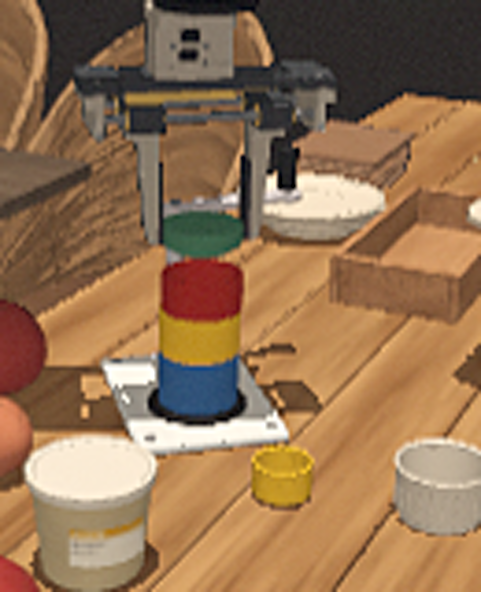

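The stack is straight and fully seated, and the lid hangs centred above it. Lowering slowly from .340 to about .317.

Request:
move_arm:
  motion:
    - [[0,0,0.35,0,0,0,1],[0,0,0.35,0,0,0,1],[0,0,0.1,0,0,0,1],[0,0,0.1,0,0,0,1],[0,0,0,0,0,0,1],[0,0,0,0,0,0,1]]

```text
time: 36.42
tcp_pos: [0.484, 0.0124, 0.3231]
ee_rot: [-0.0, 0.647, 0.762, -0.0]
wrist_force: [-0.4, -0.9, -1.4]
finger_gap: 0.0632
finger_force: 25.0
```

Request:
move_arm:
  motion:
    - [[0,0,0.1,0,0,0,1],[0,0,0.05,0,0,0,1],[0,0,0,0,0,0,1],[0,0,0,0,0,0,1]]

```text
time: 36.75
tcp_pos: [0.4839, 0.0124, 0.3201]
ee_rot: [-0.0, 0.647, 0.762, -0.0]
wrist_force: [-0.4, -0.5, -1.2]
finger_gap: 0.0633
finger_force: 25.0
```

Request:
move_arm:
  motion:
    - [[0,0,0.1,0,0,0,1],[0,0,0,0,0,0,1],[0,0,0,0,0,0,1]]

```text
time: 37.0
tcp_pos: [0.4839, 0.0124, 0.318]
ee_rot: [-0.0, 0.647, 0.762, -0.0]
wrist_force: [-0.5, -0.9, -0.7]
finger_gap: 0.0634
finger_force: 25.0
```

Request:
move_arm:
  motion:
    - [[0,0,0.05,0,0,0,1],[0,0,0,0,0,0,1],[0,0,0,0,0,0,1]]

```text
time: 37.25
tcp_pos: [0.4839, 0.0124, 0.317]
ee_rot: [-0.0, 0.647, 0.762, -0.0]
wrist_force: [1.0, -0.6, -1.1]
finger_gap: 0.0633
finger_force: 25.0
```

Request:
move_arm:
  motion:
    - [[0,0,0.05,0,0,0,1],[0,0,0,0,0,0,1],[0,0,0,0,0,0,1]]

```text
time: 37.5
tcp_pos: [0.484, 0.0124, 0.3163]
ee_rot: [0.0, 0.647, 0.762, 0.0]
wrist_force: [-0.3, -0.5, 1.8]
finger_gap: 0.0631
finger_force: 25.0
```

Request:
move_arm:
  motion:
    - [[0,0,0,0,0,0,0],[0,0,0,0,0,0,0],[0,0,0,0,0,0,0],[0,0,0,0,0,0,0]]

```text
time: 37.83
tcp_pos: [0.4839, 0.0124, 0.316]
ee_rot: [-0.0, 0.647, 0.762, -0.0]
wrist_force: [0.1, -1.0, -0.2]
finger_gap: 0.0878
finger_force: 0.0
```

Request:
move_arm:
  motion:
    - [[0,0,-0.8,0,0,0,0],[0,0,-1,0,0,0,0],[0,0,-1,0,0,0,0],[0,0,-1,0,0,0,0],[0,0,-1,0,0,0,0],[0,0,-1,0,0,0,0],[0,0,0,0,0,0,0],[0,0,0,0,0,0,0]]

```text
time: 38.5
tcp_pos: [0.4841, 0.0124, 0.4328]
ee_rot: [0.001, 0.647, 0.762, 0.001]
wrist_force: [-0.4, -0.5, -1.1]
finger_gap: 0.0919
finger_force: 0.0
```

Run:
```python
from h import *
c,o=locate("lid",.021,.119); 
cv2.imwrite("pics/w12.png",c["frame"])
goto([.482,.0122])
for r in env.trace("wrist","keeper_knob"): print(r["rect"],r["confidence"])
```

```text
lid 0.8 xy [0.4847 0.0121] px [252. 190.] area 2894 2912 rect [219.5, 161.6, 61.3, 58.5]
lid 0.74 xy [ 0.5842 -0.0734] px [323. 272.] area 450 2443 rect [311.6, 257.4, 26.3, 24.9]
tcp [0.4835 0.0124 0.4311] tool x mm 0.1 tool y mm -1.6 force [-1.5  0.3  0.2] gap 0.0918
[234.7, 64.3, 152.1, 57.4] 0.77
```

View pics/w12.png

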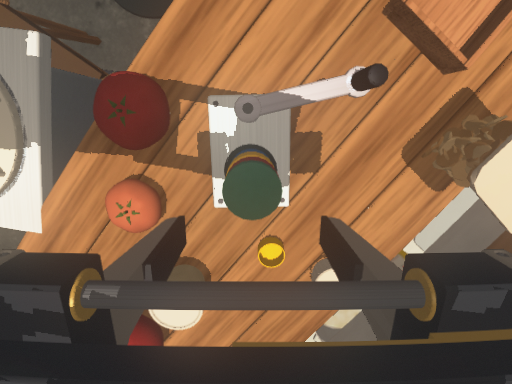

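Lid seated and nested. Knob top is at (377,74), post hub at (248,108). Moving over the knob.

Request:
move_arm:
  motion:
    - [[0.9,0.81,0.1,0,0,0,0],[0.9,0.81,0.1,0,0,0,0],[0.9,0.81,0.1,0,0,0,0],[0.9,0.81,0.1,0,0,0,0],[0.9,0.81,0.1,0,0,0,0],[0.92,0.81,0.1,0,0,0,0],[0,0,0,0,0,0,0],[0,0,0,0,0,0,0]]

```text
time: 39.32
tcp_pos: [0.5623, 0.1358, 0.4183]
ee_rot: [-0.001, 0.647, 0.763, -0.001]
wrist_force: [0.1, 0.0, 0.5]
finger_gap: 0.0917
finger_force: 0.0
```

Run:
```python
from h import *
c=cam("wrist"); f=c["frame"]; cv2.imwrite("pics/w13.png",f)
print(env.state()["tcp_pos"])
for r in env.trace("wrist","keeper_knob"): print(r["rect"],r["confidence"])
print(proj(c,[[.562,.1355,.192],[.4665,.0955,.155]]))
```

```text
[0.5619217  0.13509559 0.41865841]
[138.9, 184.4, 128.6, 48.4] 0.61
[183.2, 223.4, 28.9, 28.0] 0.44
[[252.23769802 213.51671408]
 [149.05362735 223.48663294]]
```

View pics/w13.png

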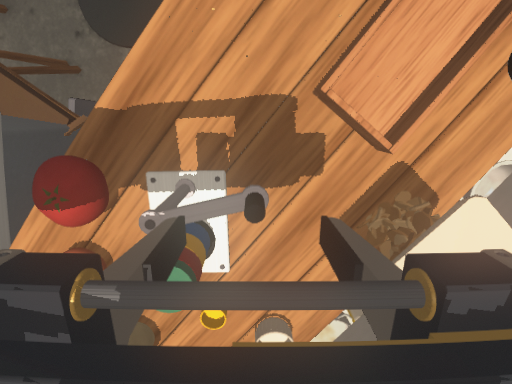

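Request:
move_arm:
  motion:
    - [[0.05,0.13,0.65,0,0,0,0],[0,0,0.65,0,0,0,0],[0,0,0.65,0,0,0,0],[0,0,0.65,0,0,0,0],[0,0,0.65,0,0,0,0],[0,0,0,0,0,0,0.4],[0,0,0,0,0,0,0.7],[0,0,0,0,0,0,0.7]]
  newtons: 8

```text
time: 40.08
tcp_pos: [0.5648, 0.1361, 0.3554]
ee_rot: [0.0, 0.648, 0.762, 0.0]
wrist_force: [0.6, 0.0, 0.7]
finger_gap: 0.0739
finger_force: 0.0
```

Request:
move_arm:
  motion:
    - [[0,0,0,0,0,0,1],[0,0,0,0,0,0,1],[0,0,0,0,0,0,1],[0,0,0,0,0,0,1],[0,0,0,0,0,0,1],[0,0,0,0,0,0,1]]

```text
time: 40.58
tcp_pos: [0.5647, 0.1365, 0.3552]
ee_rot: [0.0, 0.647, 0.762, 0.0]
wrist_force: [-0.5, -0.8, -0.4]
finger_gap: 0.0341
finger_force: 0.0
```

Run:
```python
from h import *
s=env.state(); p=s["tcp_pos"][:2]; print(s["tcp_pos"],s["finger_gap"],s["finger_force"],s["wrist_force"])
post=np.array([.468,.096]); d=p-post; th=np.arctan2(d[1],d[0]); r=np.hypot(*d); print(np.degrees(th),r)
w,x,y,z=s["ee_rot"]; t=np.array([2*x*y,2*y*y-1]); n=np.array([-t[1],t[0]])
A=np.linspace(th,np.radians(-80),17); R=np.linspace(r,.105,17)
P=post+np.c_[R*np.cos(A),R*np.sin(A)]
D=np.diff(np.vstack([p,P[1:]]),axis=0)
print(np.c_[D@n,D@t].__truediv__(.02).round(2).tolist())
```

```text
[0.56470054 0.13654886 0.35522107] 0.03407664074157214 0.0 [-0.54345926 -0.7791877  -0.36600222]
22.74947410741172 0.10485802228084848
[[-0.58, 0.1], [-0.59, 0.04], [-0.59, -0.03], [-0.58, -0.09], [-0.57, -0.16], [-0.55, -0.22], [-0.52, -0.28], [-0.48, -0.33], [-0.44, -0.39], [-0.4, -0.43], [-0.35, -0.48], [-0.29, -0.51], [-0.23, -0.54], [-0.17, -0.56], [-0.11, -0.58], [-0.04, -0.59]]
```

Closing the rest of the way, then following the arc.

Request:
move_arm:
  motion:
    - [[0,0,0,0,0,0,1],[0,0,0,0,0,0,1],[0,0,0,0,0,0,1],[0,0,0,0,0,0,1]]

```text
time: 40.92
tcp_pos: [0.5639, 0.1362, 0.3549]
ee_rot: [-0.001, 0.647, 0.762, -0.001]
wrist_force: [-5.1, -1.7, 2.9]
finger_gap: 0.018
finger_force: 8.0
```

Request:
move_arm:
  motion:
    - [[-0.58,0.1,0,0,0,0,1],[-0.59,0.04,0,0,0,0,1],[-0.59,-0.03,0,0,0,0,1],[-0.58,-0.09,0,0,0,0,1],[0,0,0,0,0,0,1]]

```text
time: 41.33
tcp_pos: [0.5711, 0.0888, 0.3547]
ee_rot: [-0.002, 0.648, 0.762, -0.002]
wrist_force: [-9.5, -0.2, 6.0]
finger_gap: 0.0174
finger_force: 8.0
```

Run:
```python
from h import *
s=env.state(); p=s["tcp_pos"][:2]; print(s["tcp_pos"],s["finger_gap"],s["finger_force"],s["wrist_force"])
d=p-[.468,.096]; print(np.degrees(np.arctan2(d[1],d[0])),np.hypot(*d))
```

```text
[0.57113663 0.08883488 0.35473439] 0.01735851139828254 8.001666404306889 [-9.46376398 -0.2374866   6.02290877]
-3.974073141130435 0.10338521824295002
```

Request:
move_arm:
  motion:
    - [[-0.57,-0.22,0,0,0,0,1],[-0.55,-0.22,0,0,0,0,1],[-0.52,-0.28,0,0,0,0,1],[-0.48,-0.33,0,0,0,0,1],[-0.44,-0.39,0,0,0,0,1],[-0.4,-0.43,0,0,0,0,1],[0,0,0,0,0,0,1]]

```text
time: 41.92
tcp_pos: [0.5431, 0.0253, 0.3544]
ee_rot: [-0.002, 0.648, 0.762, -0.001]
wrist_force: [-6.2, 5.6, -0.7]
finger_gap: 0.0179
finger_force: 8.0
```

Request:
move_arm:
  motion:
    - [[-0.35,-0.48,0,0,0,0,1],[-0.29,-0.51,0,0,0,0,1],[-0.23,-0.54,0,0,0,0,1],[-0.17,-0.56,0,0,0,0,1],[0,0,0,0,0,0,1]]

```text
time: 42.33
tcp_pos: [0.5057, -0.0024, 0.3548]
ee_rot: [-0.0, 0.648, 0.762, -0.001]
wrist_force: [0.0, -0.7, -9.6]
finger_gap: 0.0174
finger_force: 8.0
```

Run:
```python
from h import *
s=env.state(); p=s["tcp_pos"][:2]; print(s["tcp_pos"],s["finger_gap"],s["finger_force"],s["wrist_force"])
d=p-[.468,.096]; print(np.degrees(np.arctan2(d[1],d[0])),np.hypot(*d))
goto([.4862,-.0074])
```

```text
[ 0.50573766 -0.00243346  0.35481815] 0.017410895035586786 7.9968345165252686 [ 0.02299652 -0.66164531 -9.61815123]
-69.02405432292042 0.10541952765700573
tcp [ 0.5057 -0.0024  0.3548] tool x mm -1.7 tool y mm -20.1 force [ 0.  -0.7 -9.6] gap 0.0174
```

Request:
move_arm:
  motion:
    - [[-0.06,-0.5,0,0,0,0,1],[-0.03,-0.4,0,0,0,0,1],[0,-0.1,0,0,0,0,1],[0,0,0,0,0,0,1]]

```text
time: 42.67
tcp_pos: [0.4875, -0.0067, 0.3552]
ee_rot: [0.0, 0.647, 0.762, -0.0]
wrist_force: [0.4, -5.3, -4.8]
finger_gap: 0.0176
finger_force: 8.0
```

Request:
move_arm:
  motion:
    - [[0,-0.1,0,0,0,0,1],[0,-0.05,0,0,0,0,1],[0,0,0,0,0,0,1]]

```text
time: 42.92
tcp_pos: [0.4853, -0.007, 0.3552]
ee_rot: [0.0, 0.647, 0.762, -0.0]
wrist_force: [1.1, -5.4, -4.5]
finger_gap: 0.0177
finger_force: 8.0
```

Request:
move_arm:
  motion:
    - [[0,-0.1,0,0,0,0,1],[0,0,0,0,0,0,1],[0,0,0,0,0,0,1]]

```text
time: 43.17
tcp_pos: [0.4844, -0.0071, 0.3554]
ee_rot: [0.001, 0.647, 0.762, 0.001]
wrist_force: [7.2, -3.5, -9.0]
finger_gap: 0.0177
finger_force: 8.0
```

Request:
move_arm:
  motion:
    - [[0,-0.1,0,0,0,0,1],[0,0,0,0,0,0,1],[0,0,0,0,0,0,1]]

```text
time: 43.42
tcp_pos: [0.4836, -0.0072, 0.3559]
ee_rot: [0.003, 0.647, 0.762, 0.003]
wrist_force: [12.8, -0.3, -10.6]
finger_gap: 0.0177
finger_force: 8.0
```

Stop reached: the force rises while the knob stays put. Releasing and lifting.

Request:
move_arm:
  motion:
    - [[0,0,0,0,0,0,0.3],[0,0,0,0,0,0,0.3],[0,0,0,0,0,0,0.3],[0,0,0,0,0,0,0.3],[0,0,-0.5,0,0,0,0.3],[0,0,-1,0,0,0,0.3],[0,0,-1,0,0,0,0.3],[0,0,-1,0,0,0,0.3]]

```text
time: 44.08
tcp_pos: [0.4809, -0.0075, 0.4265]
ee_rot: [-0.0, 0.647, 0.762, -0.0]
wrist_force: [0.1, 0.0, -1.0]
finger_gap: 0.0645
finger_force: 0.0
```

Request:
move_arm:
  motion:
    - [[-1,0,-1,0,0,0,0.3],[-1,0,-1,0,0,0,0.3],[-1,0,0,0,0,0,0.3],[-1,0,0,0,0,0,0.3],[-1,0,0,0,0,0,0.3],[-1,0,0,0,0,0,0.3],[0,0,0,0,0,0,0.3],[0,0,0,0,0,0,0.3]]

```text
time: 44.75
tcp_pos: [0.5004, -0.1264, 0.4656]
ee_rot: [-0.0, 0.648, 0.762, 0.0]
wrist_force: [0.1, -0.0, 0.3]
finger_gap: 0.0645
finger_force: 0.0
```

Run:
```python
from h import *
c=cam("wrist"); w=c["frame"]; t=cam("side"); f=t["frame"][140:290,170:320]
im=np.hstack([w[:230,140:400],cv2.resize(f,None,fx=230/150,fy=230/150)]); cv2.imwrite("pics/f14.png",cv2.resize(im,None,fx=1.6,fy=1.6,interpolation=2))
for a in(0,5,100):
    th=np.radians(a-80); print(a,proj(c,[[.468+.105*np.cos(th),.096+.105*np.sin(th),.192]]))
print(env.state()["tcp_pos"])
```

```text
0 [[257.63868433  65.5731313 ]]
5 [[268.0935698  64.9523311]]
100 [[384.35208246 -94.79864939]]
[ 0.50030112 -0.1254249   0.4653947 ]
```

View pics/f14.png

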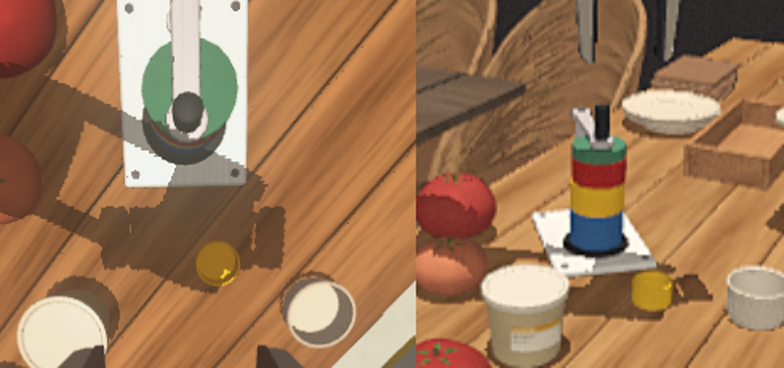

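The arm lies along the plate's axis over the lid. The knob, at wrist pixel (257.5,67), matches the predicted home position, and the stack is straight. The bystanders look undisturbed. Handing in.

```bash
python3 -c "
from rig import env
print(env.sign_off())"
```

```text
the job is handed in; nothing more can be done
None
```

The carrier is assembled and handed in: blue, yellow and red tins and the green lid are nested in that order, the keeper arm is at its home stop over the lid, and the ramekin and cream tub were not touched.

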